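# Fit the coarse drive gear on the ring roller

## Robot

A 6-joint arm with a two-finger parallel gripper is mounted at the origin on the work surface. World frame = base frame: x ahead of the robot, y to its left, z up, the work surface at z = 0. Lengths are in mm, angles in rad, forces in N, time in s.
With the tool pointing down it reaches from about 350 to 975 mm from the base axis. Payload 7.1 kg.
Tool frame: the origin (TCP) lies between the finger pads; the fingertips stand 19 mm ahead of it and the grasp point (between the pads) is the TCP (ctrl.finger_overhang is the distance from the TCP to the fingertips, in mm); z points along the fingers, y is the line along which they close (so a half turn about z gives the same grasp; the last joint's range is limited). The gripper opens to 88 mm and grips with 3 to 60 N. Pads are 20 mm wide; open, the fingers measure 115 mm over their backs; the gripper's body (75 mm by 178 mm) begins 61 mm behind the grasp point.
Start: joints at [-1.195, 0.423, 1.63, -0, 1.089, -0.019], TCP at [240.405, -576.897, 241.675] pointing down, gripper open.
Joint ranges: [-3, 3], [-0.9, 2.11], [0.09, 2.58], [-1.31, 4.45], [0.11, 2.69], [-2.54, 2.54]. Speed limits (rad/s): [2.39, 2.39, 3.01, 3.14, 3.14, 3.14].

## Interface

Orientations are given as a rotation vector (axis times angle).
In Python, from workcell import ctrl gives the robot as it stands. The module is installed in compiled form; this text tells all that it offers.
- The arm moves only by the tool arm_command, never from a script. Its argument "rows" is one flat list of numbers, 7 for each row, row after row: the turn, a rotation vector about the tool's x, y, z scaled (see below), then the shift along the tool's x, y, z scaled (see below), then the opening, from -1 (shut) to 1 (fully open). A call has 1 to 5 rows; each row is the pose to reach, as a shift and turn from the pose commanded when the call began, along the tool's axes at that moment, turning the shorter way round; what a row does not reach only later rows make up. The controller multiplies each number of a shift by 80 mm and each number of a turn by 180 degrees. A row lasts 1/10 s, in which the tool goes at most 50 mm and 8.59 degrees, less where a joint would pass 70% of its speed; a pose out of reach is approached as far as the arm can. A call with a number of a shift or a turn outside -1 to 1 is refused whole. A call with a gripper value outside its range is refused whole. The fingers move at their own pace and stop on an object; the grip force is fixed at half the most. Time passes only in rows, so rows that repeat a pose let the fingers close. It gives the time, the measured TCP pose, the force, the opening and the grip force at its end, in the units of the state.
- ctrl.get_obs(): the state, without advancing time (a new reading comes with each control period).
- ctrl.get_image(name): name is "scene" or "top"; returns (picture, depth): 384x512x3 uint8, red, green, blue; 384x512 float32, mm along the optical axis (not along the pixel's ray), 0 where there is no reading.
- ctrl.camera_params(name): a dict with "camera_matrix" (3x3 intrinsics, pixels), "world_to_cam" (4x4, takes a point from world to camera coordinates). Camera axes: x right, y down, z forward; pixel columns grow to the right and rows downward; lengths in mm; the calibration is good to about 2 mm. A picture is of the moment at which its call begins. camera_params takes no time and is no camera call.
- ctrl.close_job(): hands the job in; it is judged then, once.
The state is a dict: "t": time; "qpos": joint angles; "qvel": joint speeds; "joint_torque": joint torques, N m; "ee_pos": TCP position; "orientation": TCP orientation; "ft_force": force on the tool from outside, world axes, zero at the start; "moment": the same for the moment, N m; "width": finger opening in mm; "grasp_force": force on a finger pad.
Only numpy, scipy, OpenCV 4.12 (cv2) and the standard library are available. Lean on these libraries where they do the work, as an engineer would, in place of code of your own. Each camera call takes 0.05 s, during which the arm holds its last target. There are 200 camera calls.

## Task

Of the three loose wheels on the steel bench, take the one with ten big coarse teeth, which match the gear already fixed on the blue gear head, and put it flat side down on the bare tapered stub shaft beside that gear. Lower it, do not drop it, rocking it about its axis if the teeth clash, until the teeth mesh and it sits fully home on the shaft's collar; then let go.

Things in the scene. Friction and masses are not known exactly. Their poses are not given: they have to be found in the camera images.
- drive_gear: Loose grey light-alloy gear, flat on the bench, boss up, about 0.45 kg. Disc 20 thick, 10 coarse teeth 36 deg apart (tip radius 52, root 36), one on +x. Square grip boss on top, 46 wide, faces square to x and y, 20 to 60 above the underside. Bore 34 wide right through. Origin: centre of underside, z up. Two other wheels with such a boss lie near: one has 30 fine teeth, one a smooth rim. (mm)
- gear_head: Fixed blue plate, 130 (x) by 220 (y) by 20 mm thick. Origin: plate underside, on the axis of the bare stub shaft, z up; plate runs y = -65 to 155. Collar round the shaft, 48 across, top 28 above the origin: the underside of a gear fully home is there. Shaft 28 in diameter up to 65 above the origin, then tapers to a tip 8 across at 95. The fixed gear's axis is at x = 0, y = 83.
- fixed_gear: Like-coloured gear on the gear head, cannot turn. 8 coarse teeth 45 deg apart, one on its +x; tip radius 43, root 27 mm. Origin: its foot's centre, 20 above the gear head's origin; teeth 8 to 30, nut to 38 above its own origin, z up. With tooth facing gap the loose gear has about 6 deg of play each way; else it stops on the tooth tops, 22 above home, and needs a turn of up to 18 deg.
There are look-alikes about, which are no part of the job. Leave any yellow look-alike of the drive_gear alone.

How it is judged:
By the outcome, as a careful person would: the job done as asked, in the order asked, and still so for the second after the job is handed in, with the robot touching nothing.
It also fails if it takes over 45 s, if anything falls off the work surface, if the arm or the gripper's body presses on something with over 40 N, if the wrist force passes 120 N, or if a joint passes its speed limit or range.

## Working session

There is one attempt and no reset: what is moved stays moved. The work goes in short steps, Python scripts to look and compute and a tool call to move; the robot and the scene stay as the last step left them, time stands still between calls to the robot, and variables do not carry over. Pictures are saved under pics/ and viewed, at most 10 in all, crops included, and the job is handed in when it is done.

Besides the shell and the picture viewer there is one more tool, called after "Request:" in YAML: its name, and indented under it one key for each argument. arm_command: Moves the arm, as the interface text tells. Shifts and turns lie within -1 to 1; 1 stands for 80 mm of shift or 180 degrees of turn. Its arguments: {"type":"object","properties":{"rows":{"type":"array","items":{"type":"number"}}},"required":["rows"]}

```bash
mkdir -p pics
cat > h.py <<'E'
import numpy as np, cv2
from workcell import ctrl
def snap(n):
    im,d=ctrl.get_image(n); np.savez('last_%s.npz'%n,im=im,d=d); return im,d
def load(n):
    z=np.load('last_%s.npz'%n); return z['im'],z['d']
def cam(n):
    p=ctrl.camera_params(n); return np.array(p['camera_matrix']),np.array(p['world_to_cam'])
def cloud(n,d):
    K,T=cam(n); v,u=np.mgrid[:d.shape[0],:d.shape[1]]
    P=np.stack([(u-K[0,2])/K[0,0]*d,(v-K[1,2])/K[1,1]*d,d],-1)
    return (P-T[:3,3])@T[:3,:3]
def ray(n,px,z):
    K,T=cam(n); px=np.atleast_2d(px).astype(float); R=T[:3,:3]; c=-R.T@T[:3,3]
    r=np.c_[(px[:,0]-K[0,2])/K[0,0],(px[:,1]-K[1,2])/K[1,1],np.ones(len(px))]@R
    return c+r*((z-c[2])/r[:,2])[:,None]
def save(name,im): cv2.imwrite('pics/'+name,cv2.cvtColor(im,cv2.COLOR_RGB2BGR))
E
python3 - <<'E'
from h import *
a,_=snap('top'); b,_=snap('scene')
save('top0.png',cv2.resize(a,(800,600))); save('scene0.png',cv2.resize(b,(800,600)))
for n in('top','scene'):
    K,T=cam(n); print(n,K[0,0],-T[:3,:3].T@T[:3,3],T[2,:3])
o=ctrl.get_obs(); print(o)
E
```

```text
top 439.73931517180085 [ 318.8438148    25.61621313 1048.72746066] [ 0.11218924  0.02246395 -0.99343291]
scene 402.5978420553347 [1221.86422978  159.37993504  549.26924277] [-0.83279312 -0.16315278 -0.52899601]
{'t': 0.1, 'qpos': array([-1.19503019e+00,  4.23732780e-01,  1.63063442e+00,  1.02674248e-05,
        1.08861582e+00, -1.90303261e-02]), 'qvel': array([-0.00059636,  0.00032429, -0.00109095,  0.00030174, -0.00225651,
        0.00017249]), 'joint_torque': array([ 7.52295400e-04, -5.45609915e+01, -2.74324358e+01,  6.46003545e-02,
        1.88150868e-02, -2.42845726e-05]), 'ee_pos': array([ 240.21479567, -576.45788836,  240.99098593]), 'orientation': array([-3.07924152e+00, -6.15849225e-01,  3.73272395e-04]), 'ft_force': array([ 0.42936614, -0.50469569,  0.2109681 ]), 'moment': array([-0.00532808,  0.01783935, -0.00248636]), 'grasp_force': 0.0, 'width': 87.75444034760744}
```

View pics/top0.png

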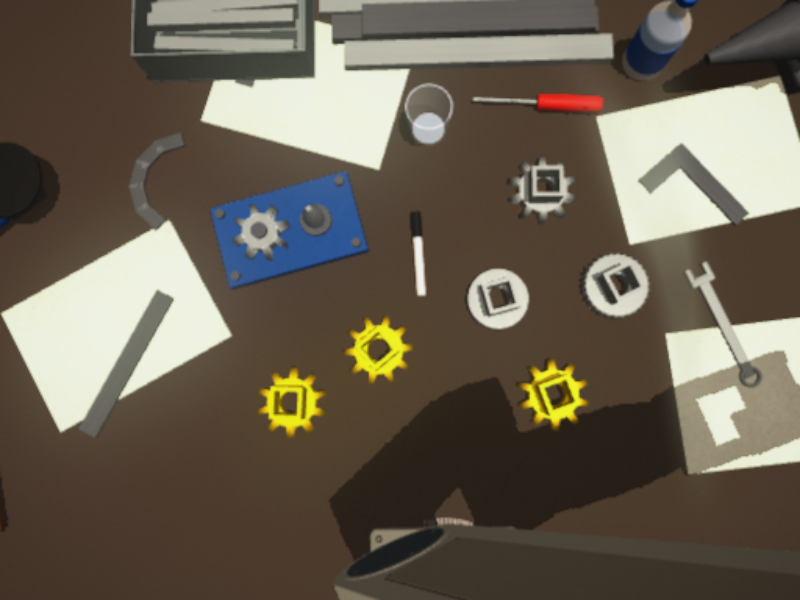

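View pics/scene0.png

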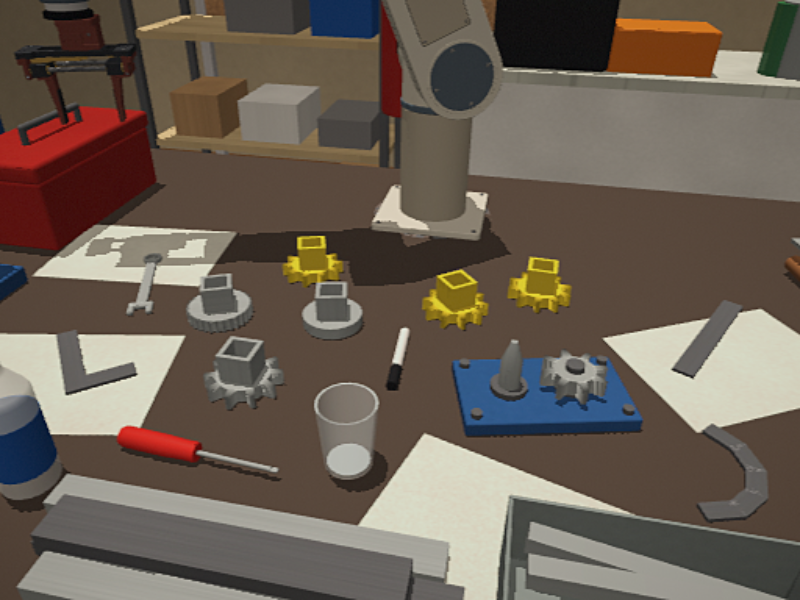

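Top view, candidates for the drive gear (800x600 pixels): grey coarse gear (542,188), grey fine-toothed wheel (617,285), grey smooth wheel (498,298), and yellow look-alikes at (378,349), (291,402) and (554,393). I choose the grey one at (542,188). The gear head is at (289,230), with the stub tip at (316,215) and the fixed gear at (260,232).

```bash
cat > m.py <<'E'
from h import *
def teeth(P,c,n,r0,r1):
    q=P[:,:2]-c; r=np.hypot(*q.T); s=(r>r0)&(r<r1); a=np.arctan2(q[s,1],q[s,0])
    f=np.exp(1j*n*a).mean(); return np.degrees(np.angle(f))/n,abs(f),s.sum()
def rect(P):
    (c,s,a)=cv2.minAreaRect(P[:,:2].astype(np.float32)); return np.round(c,1),np.round(s,1),round(a,1)
E
python3 - <<'E'
from m import *
im,d=load('top'); X=cloud('top',d); hsv=cv2.cvtColor(im,cv2.COLOR_RGB2HSV)
v,u=np.mgrid[:384,:512]
near=(np.hypot(u-347,v-120)<32)
g=near&(hsv[...,2]>90)&(X[...,2]>10); P=X[g]
top=P[P[:,2]>50]; rim=P[(P[:,2]<30)]
print('z',np.median(top[:,2]),np.median(rim[:,2]),len(top),len(rim))
print('boss',rect(top)); print('rim circle',cv2.minEnclosingCircle(rim[:,:2].astype(np.float32)))
bc=np.array(rect(top)[0])
for dz in (0,): print('teeth',teeth(rim,bc,10,38,52))
# plate
b=(hsv[...,0]>100)&(hsv[...,0]<130)&(hsv[...,1]>120)&(np.hypot(u-185,v-147)<60)
B=X[b&(X[...,2]>14)&(X[...,2]<26)]; print('plate',rect(B),np.median(B[:,2]))
# fixed gear
s=(np.hypot(u-166,v-148)<25)&(hsv[...,1]<90)&(X[...,2]>38)&(X[...,2]<65); F=X[s]
print('fixed z',np.percentile(F[:,2],[10,50,90]),cv2.minEnclosingCircle(F[:,:2].astype(np.float32)))
fc=np.array(cv2.minEnclosingCircle(F[:,:2].astype(np.float32))[0]); print(teeth(F,fc,8,29,43))
s=(np.hypot(u-202,v-140)<18)&(X[...,2]>60); S=X[s]; print('shaft',S.mean(0),S[:,2].max(),S[S[:,2]>85].mean(0))
# scene view
im2,d2=load('scene'); Y=cloud('scene',d2)
for nm,c,R in(('gear',bc,30),):
    q=np.hypot(Y[...,0]-c[0],Y[...,1]-c[1])<60
    T=Y[q&(Y[...,2]>55)&(Y[...,2]<66)]; print('scene boss',rect(T),len(T))
q=(np.hypot(Y[...,0]-S[:,0].mean(),Y[...,1]-S[:,1].mean())<30)&(Y[...,2]>60); T=Y[q]; print('scene shaft',T.mean(0),T[:,2].max(),T[T[:,2]>85].mean(0))
cr=np.hstack([cv2.resize(im[85:155,310:385],(375,350)),cv2.resize(im[105:190,130:240],(453,350))]); save('crop.png',cr)
E
```

```text
z 59.86183121472584 20.085932507826683 206 428
boss (array([471.7, -87.9]), array([ 60.1, 375.9]), 62.5)
rim circle ((612.4389038085938, -164.00296020507812), 48.34796142578125)
teeth (np.float64(nan), np.float64(nan), np.int64(0))
plate (array([558.9, 228.5]), array([128.8, 218.4]), 14.6) 20.256239406666637
fixed z [46.73961036 50.43285411 56.64663483] ((549.2646484375, 264.57476806640625), 42.41637420654297)
(np.float64(17.68524631081176), np.float64(0.832622800128149), np.int64(195))
shaft [561.185106   179.28487066 102.58744953] 1048.7274606621697 [548.94355124 171.22076943 171.39507281]
scene boss (array([445.4, -90.5]), array([50.4, 46.3]), 15.5) 166
scene shaft [578.25456833 183.27338613  76.32058713] 98.07002989898278 [574.38060951 183.73074605  91.02157949]m.py:4: RuntimeWarning: Mean of empty slice.
  f=np.exp(1j*n*a).mean(); return np.degrees(np.angle(f))/n,abs(f),s.sum()
  ret = ret.dtype.type(ret / rcount)
```

View pics/crop.png

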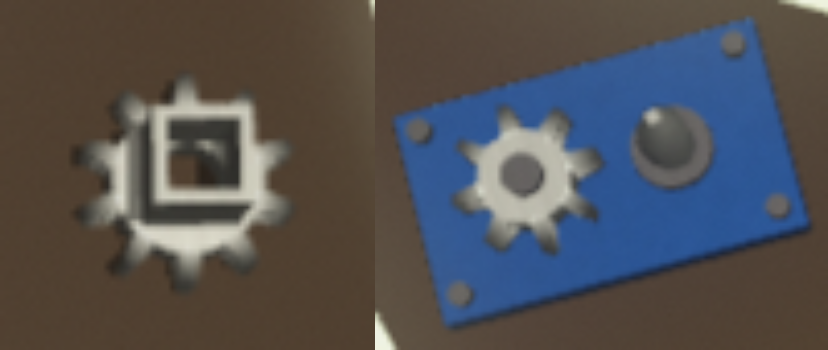

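The crop confirms ten coarse teeth on the chosen gear, and the bare stub beside the fixed 8-tooth gear. Next I refine the measurement with a height band, since zero depths got in.

Run:
```python
from m import *
for n in('top','scene'):
    im,d=load(n); X=cloud(n,d); hsv=cv2.cvtColor(im,cv2.COLOR_RGB2HSV)
    ok=d>0
    def near(c,r,z0,z1): return X[ok&(np.hypot(X[...,0]-c[0],X[...,1]-c[1])<r)&(X[...,2]>z0)&(X[...,2]<z1)]
    T=near((615,-165),70,54,66); print(n,'boss',rect(T),len(T),np.median(T[:,2])); c=np.mean([T[:,:2].max(0),T[:,:2].min(0)],0)
    c=np.array(rect(T)[0]) 
    R=near(c,60,15,25); print('  rim',cv2.minEnclosingCircle(R[:,:2].astype(np.float32)),'teeth',teeth(R,c,10,39,51))
    G=near((549,265),46,46,54); fc,fr=cv2.minEnclosingCircle(G[:,:2].astype(np.float32)); print('  fixed',fc,fr,teeth(G,np.array(fc),8,30,43),'z',np.median(G[:,2]))
    N=near((549,265),20,55,62); print('  nut',rect(N),len(N))
    B=X[ok&(hsv[...,0]>100)&(hsv[...,0]<130)&(hsv[...,1]>120)&(X[...,2]>15)&(X[...,2]<25)&(np.hypot(X[...,0]-559,X[...,1]-228)<140)]; print('  plate',rect(B),np.median(B[:,2]))
    C=near((570,185),30,26,31); print('  collar',cv2.minEnclosingCircle(C[:,:2].astype(np.float32)))
    S=near((570,185),25,85,99); print('  tip',S.mean(0),S[:,2].max(),len(S))
```

```text
top boss (array([ 612.8, -162.2]), array([46.9, 46.3]), 89.3) 211 59.845821825056355
  rim ((613.7442016601562, -161.90914916992188), 52.433536529541016) teeth (np.float64(-0.9296608208366731), np.float64(0.8299176549145367), np.int64(182))
  fixed (550.3998413085938, 265.80560302734375) 43.00318908691406 (np.float64(17.769532454127603), np.float64(0.8337474582054727), np.int64(165)) z 50.232845973251536
  nut (array([550.8, 266. ]), array([23.1, 21.2]), 44.5) 81
  plate (array([558.9, 228.5]), array([128.8, 218.4]), 14.6) 20.256840161518024
  collar ((571.4418334960938, 185.1712646484375), 24.031038284301758)
  tip [569.80895168 184.33156663  91.40554129] 98.31394099930658 32
scene boss (array([ 614.5, -164. ]), array([47. , 50.2]), 90.0) 272 59.682316837601164
  rim ((615.2174682617188, -163.37490844726562), 52.778987884521484) teeth (np.float64(-0.8241826036204845), np.float64(0.7837975641535427), np.int64(180))
  fixed (550.6290893554688, 264.4214172363281) 43.92784881591797 (np.float64(17.73521980824156), np.float64(0.7826889398179636), np.int64(202)) z 50.74592935771466
  nut (array([550.7, 263.6]), array([25.5, 21.6]), 2.2) 85
  plate (array([560.7, 227.1]), array([131.4, 220. ]), 14.5) 20.74676420515797
  collar ((571.6478881835938, 183.31907653808594), 24.863670349121094)
  tip [574.38060951 183.73074605  91.02157949] 98.07002989898278 44
```

```bash
cat > go.py <<'E'
# how far to a target TCP pose, in the move's units: python3 go.py x y z yaw
import sys; from h import *; from scipy.spatial.transform import Rotation as Ro
x,y,z,yaw=map(float,sys.argv[1:5]); o=ctrl.get_obs(); R=Ro.from_rotvec(o['orientation'])
G=Ro.from_euler('z',yaw,degrees=True)*Ro.from_euler('x',180,degrees=True)
print('t',o['t'],'pos',o['ee_pos'].round(1),'yaw',np.degrees(np.arctan2(*R.as_matrix()[[1,0],0])).round(2))
print('turn',((R.inv()*G).as_rotvec()/np.pi).round(4),'shift',(R.inv().apply(np.array([x,y,z])-o['ee_pos'])/80).round(4))
print('F',o['ft_force'].round(1),'w',round(o['width'],1),'grip',round(o['grasp_force'],1))
E
echo ok
```

```text
ok
```

Request:
arm_command:
  rows: [0, 0, -0.047, 0.5, -0.25, 0, 1, 0, 0, -0.094, 1, -0.5, 0, 1, 0, 0, -0.141, 1, -0.5, 0, 1, 0, 0, -0.188, 1, -0.5, 0, 1, 0, 0, -0.235, 1, -0.5, 0, 1]

```text
t: 0.6
ee_pos: [299.2, -508.6, 241.4]
orientation: [-2.644, -1.695, 0.0]
ft_force: [0.0, 0.2, 0.2]
width: 87.7
grasp_force: 0.0
```

```bash
python3 go.py 613.5 -162.8 150 89.1
```

```text
t 0.6 pos [ 299.2 -508.6  241.4] yaw 65.33
turn [-0.0002 -0.0002 -0.1321] shift [5.5679 1.7667 1.1432]
F [0.  0.2 0.2] w 87.7 grip 0.0
```

Request:
arm_command:
  rows: [0, 0, -0.045, 0.5, 0.2, 0, 1, 0, 0, -0.09, 1, 0.4, 0, 1, 0, 0, -0.132, 1, 0.4, 0, 1, 0, 0, -0.132, 1, 0.4, 0, 1]

```text
t: 1.0
ee_pos: [362.4, -449.4, 241.4]
orientation: [-2.243, -2.199, 0.0]
ft_force: [-0.7, 0.2, 0.6]
width: 87.9
grasp_force: 0.0
```

Request:
arm_command:
  rows: [0, 0, 0, 0.5, 0.5, 0, 1, 0, 0, 0, 1, 1, 0, 1]

```text
t: 1.2
ee_pos: [433.7, -381.8, 241.5]
orientation: [2.256, 2.186, -0.0]
ft_force: [0.7, -0.9, 1.6]
width: 87.8
grasp_force: 0.0
```

Request:
arm_command:
  rows: [0, 0, 0, 0.5, 0.5, 0, 1, 0, 0, 0, 1, 1, 0, 1]

```text
t: 1.4
ee_pos: [507.0, -311.6, 241.5]
orientation: [-2.253, -2.189, 0.0]
ft_force: [-0.1, -0.2, -0.0]
width: 88.0
grasp_force: 0.0
```

Request:
arm_command:
  rows: [0, 0, 0, 0.5, 0.5, 0, 1, 0, 0, 0, 1, 1, 0, 1, 0, 0, 0, 1, 1, 0, 1]

```text
t: 1.7
ee_pos: [590.9, -231.5, 241.5]
orientation: [2.248, 2.194, 0.002]
ft_force: [0.2, 0.5, -0.3]
width: 88.2
grasp_force: 0.0
```

```bash
python3 go.py 613.5 -162.8 150 89.1
```

```text
t 1.7 pos [ 590.9 -231.5  241.5] yaw 88.61
turn [ 0.0003 -0.0002 -0.0027] shift [0.8654 0.261  1.144 ]
F [ 0.2  0.5 -0.3] w 88.2 grip 0.0
```

Request:
arm_command:
  rows: [0, 0, -0.003, 0.5, 0.15, 0.5, 1, 0, 0, -0.003, 0.86, 0.26, 1, 1, 0, 0, -0.003, 0.86, 0.26, 1, 1, 0, 0, -0.003, 0.86, 0.26, 1, 1]

```text
t: 2.1
ee_pos: [609.5, -165.8, 160.2]
orientation: [-2.236, -2.203, 0.003]
ft_force: [0.1, -0.5, 1.1]
width: 87.8
grasp_force: 0.0
```

```bash
python3 go.py 613.5 -162.8 44 89.1
python3 - <<'E'
from h import *
b,_=snap('scene'); save('s1.png',cv2.resize(b[150:330,80:320],(800,600)))
E
```

```text
t 2.1 pos [ 609.5 -165.8  160.2] yaw 89.16
turn [-0.0011 -0.0002  0.0003] shift [0.0379 0.0545 1.4529]
F [ 0.1 -0.5  1.1] w 87.8 grip 0.0
```

View pics/s1.png

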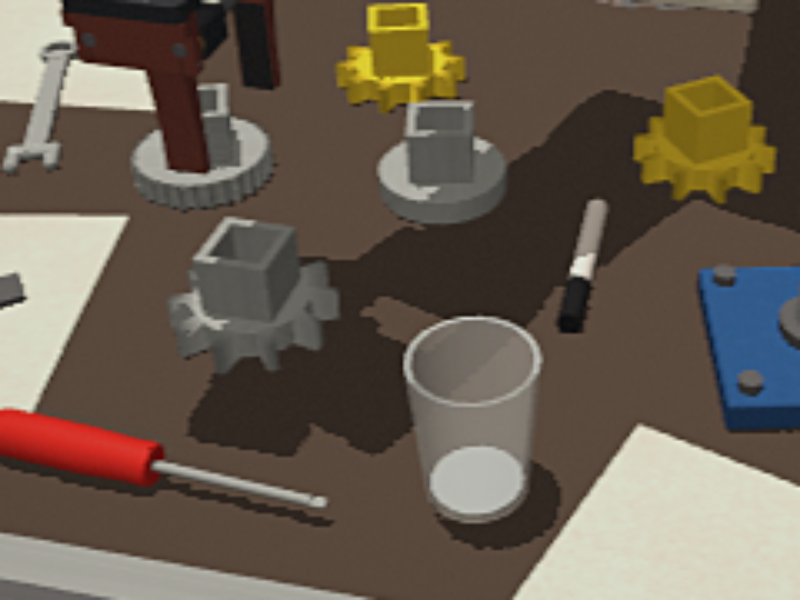

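The gear is untouched in the middle left at about (250,300), and the gripper is above it. Next I go down.

Request:
arm_command:
  rows: [0, 0, 0, 0, 0, 0.4, 1, 0, 0, 0, 0, 0, 0.7, 1, 0, 0, 0, 0, 0, 0.7, 1, 0, 0, 0, 0, 0, 0.7, 1]

```text
t: 2.55
ee_pos: [611.2, -167.4, 107.3]
orientation: [2.238, 2.203, 0.001]
ft_force: [0.6, -0.4, 0.1]
width: 87.6
grasp_force: 0.0
```

```bash
python3 go.py 613.5 -162.8 44 89.1
```

```text
t 2.55 pos [ 611.2 -167.4  107.3] yaw 89.1
turn [ 0.0006  0.0002 -0.    ] shift [0.0588 0.0267 0.7916]
F [ 0.6 -0.4  0.1] w 87.6 grip 0.0
```

Request:
arm_command:
  rows: [0, 0, 0, 0.058, 0.027, 0.05, 1, 0, 0, 0, 0.058, 0.027, 0.3, 1, 0, 0, 0, 0.058, 0.027, 0.6, 1, 0, 0, 0, 0.058, 0.027, 0.78, 1, 0, 0, 0, 0.058, 0.027, 0.78, 1]

```text
t: 3.05
ee_pos: [612.1, -160.9, 42.2]
orientation: [-2.235, -2.205, 0.002]
ft_force: [-0.6, -0.6, -0.4]
width: 87.8
grasp_force: 0.0
```

Request:
arm_command:
  rows: [0, 0, 0, 0, 0, 0, 1]

```text
t: 3.15
ee_pos: [613.4, -161.2, 44.0]
orientation: [2.236, 2.206, 0.001]
ft_force: [0.6, 0.2, 0.0]
width: 87.6
grasp_force: 0.0
```

```bash
python3 go.py 613.5 -162.8 44 89.1
```

```text
t 3.15 pos [ 613.4 -161.2   44. ] yaw 89.22
turn [0.0002 0.0001 0.0007] shift [-0.0195  0.0017 -0.0003]
F [0.6 0.2 0. ] w 87.6 grip 0.0
```

Request:
arm_command:
  rows: [0, 0, 0, -0.018, 0, 0, 1, 0, 0, 0, -0.018, 0, 0, -0.1, 0, 0, 0, -0.018, 0, 0, -0.6, 0, 0, 0, -0.018, 0, 0, -0.6, 0, 0, 0, -0.018, 0, 0, -0.6]

```text
t: 3.65
ee_pos: [612.9, -162.6, 43.5]
orientation: [2.236, 2.206, 0.0]
ft_force: [0.4, 0.9, -0.3]
width: 59.2
grasp_force: 0.0
```

Request:
arm_command:
  rows: [0, 0, 0, 0, 0, 0, -0.6, 0, 0, 0, 0, 0, 0, -0.6]

```text
t: 3.85
ee_pos: [613.0, -162.6, 43.3]
orientation: [2.236, 2.206, 0.0]
ft_force: [1.4, -0.3, 1.3]
width: 46.0
grasp_force: 30.0
```

```bash
python3 go.py 613.5 -162.8 160 89.1
```

```text
t 3.85 pos [ 613.  -162.6   43.3] yaw 89.22
turn [0.0001 0.     0.0007] shift [-0.003   0.0067 -1.4586]
F [ 1.4 -0.3  1.3] w 46.0 grip 30.0
```

Request:
arm_command:
  rows: [0, 0, 0, 0, 0, -0.1, -0.6, 0, 0, 0, 0, 0, -0.4, -0.6, 0, 0, 0, 0, 0, -0.8, -0.6, 0, 0, 0, 0, 0, -0.8, -0.6]

```text
t: 4.25
ee_pos: [615.2, -163.2, 111.1]
orientation: [2.232, 2.202, 0.005]
ft_force: [1.6, 0.2, -4.1]
width: 45.9
grasp_force: 30.0
```

Request:
arm_command:
  rows: [0, 0, 0, 0, 0, -0.4, -0.6, 0, 0, 0, 0, 0, -0.8, -0.6, 0, 0, 0, 0, 0, -0.8, -0.6]

```text
t: 4.55
ee_pos: [614.9, -163.2, 174.3]
orientation: [2.233, 2.202, 0.005]
ft_force: [1.1, -0.3, -2.9]
width: 46.2
grasp_force: 30.0
```

```bash
python3 go.py 571 184.5 170 102
```

```text
t 4.55 pos [ 614.9 -163.2  174.3] yaw 89.22
turn [ 0.0018  0.0007 -0.071 ] shift [ 4.3384 -0.6081  0.0436]
F [ 1.1 -0.3 -2.9] w 46.2 grip 30.0
```

Request:
arm_command:
  rows: [0, 0, -0.01, 0.4, -0.06, 0, -0.6, 0, 0, -0.02, 0.8, -0.12, 0, -0.6, 0, 0, -0.02, 1, -0.14, 0, -0.6]

```text
t: 4.85
ee_pos: [600.8, -80.4, 168.9]
orientation: [-2.162, -2.274, 0.003]
ft_force: [0.4, 0.0, -3.3]
width: 46.1
grasp_force: 30.0
```

Request:
arm_command:
  rows: [0, 0, -0.01, 0.4, -0.06, 0, -0.6, 0, 0, -0.02, 0.8, -0.12, 0, -0.6, 0, 0, -0.02, 1, -0.14, 0, -0.6]

```text
t: 5.15
ee_pos: [586.2, -1.2, 169.6]
orientation: [-2.091, -2.342, 0.003]
ft_force: [0.6, -0.1, -4.2]
width: 45.7
grasp_force: 30.0
```

Request:
arm_command:
  rows: [0, 0, -0.01, 0.4, -0.06, 0, -0.6, 0, 0, -0.02, 0.8, -0.12, 0, -0.6, 0, 0, -0.02, 1, -0.14, 0, -0.6]

```text
t: 5.45
ee_pos: [566.5, 76.7, 170.2]
orientation: [-2.017, -2.407, 0.002]
ft_force: [0.2, -0.6, -4.6]
width: 45.9
grasp_force: 30.0
```

```bash
python3 go.py 571 184.5 170 102
```

```text
t 5.45 pos [566.5  76.7 170.2] yaw 100.07
turn [-0.0005 -0.     -0.0107] shift [1.3173 0.2905 0.0026]
F [ 0.2 -0.6 -4.6] w 45.9 grip 30.0
```

Request:
arm_command:
  rows: [0, 0, -0.01, 0.4, 0.1, 0, -0.6, 0, 0, -0.01, 0.8, 0.2, 0, -0.6, 0, 0, -0.01, 0.95, 0.25, 0, -0.6, 0, 0, -0.01, 0.95, 0.25, 0, -0.6]

```text
t: 5.85
ee_pos: [574.3, 154.4, 170.7]
orientation: [1.979, 2.44, -0.0]
ft_force: [-0.2, 0.5, -3.4]
width: 45.4
grasp_force: 30.0
```

Request:
arm_command:
  rows: [0, 0, 0, 0.25, 0.04, 0, -0.6, 0, 0, 0, 0.25, 0.04, 0, -0.6, 0, 0, 0, 0.25, 0.04, 0, -0.6]

```text
t: 6.15
ee_pos: [572.9, 172.4, 170.9]
orientation: [1.981, 2.438, -0.002]
ft_force: [-0.2, -0.1, -4.5]
width: 45.8
grasp_force: 30.0
```

```bash
python3 go.py 571 184.5 170 102
python3 - <<'E'
from m import *
im,d=snap('scene'); X=cloud('scene',d); save('s2.png',cv2.resize(im[60:300,250:450],(600,600)))
o=ctrl.get_obs(); zt=o['ee_pos'][2]-43.5; c0=o['ee_pos'][:2]; print('underside',zt)
Q=X[(d>0)&(np.hypot(X[...,0]-c0[0],X[...,1]-c0[1])<65)]
R=Q[(Q[:,2]>zt+2)&(Q[:,2]<zt+24)]
print(cv2.minEnclosingCircle(R[:,:2].astype(np.float32)),len(R),np.percentile(R[:,2],[2,50,98]))
R=R[R[:,2]>zt+16]; print('teeth',teeth(R,c0,10,39,51))
E
```

```text
t 6.15 pos [572.9 172.4 170.9] yaw 101.79
turn [-0.0002  0.0002 -0.0011] shift [0.1525 0.0072 0.0116]
F [-0.2 -0.1 -4.5] w 45.8 grip 30.0
underside 127.49085417735313
((573.5513305664062, 169.83306884765625), 53.25160598754883) 992 [130.51003804 145.66132656 149.98994966]
teeth (np.float64(10.934558591160654), np.float64(0.7537066715449341), np.int64(212))
```

View pics/s2.png

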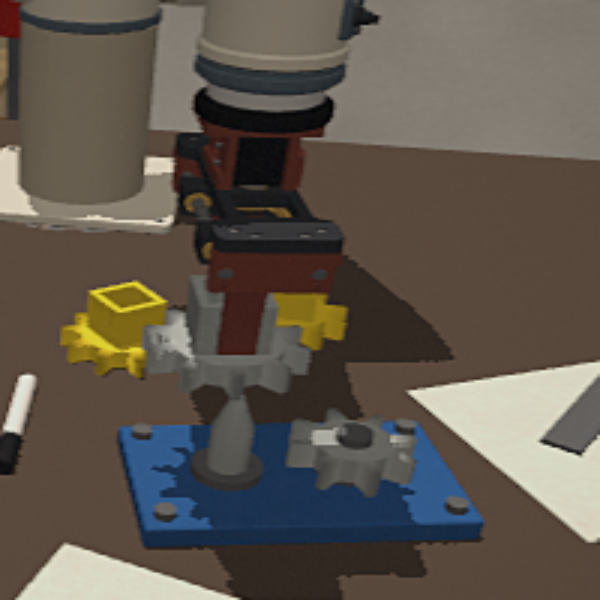

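The gear is held level above the stub: gear at about (230,350), stub tip at (235,400), fixed gear at (355,450). I centre it and lower it to just above the full-diameter part of the shaft.

Request:
arm_command:
  rows: [0, 0, -0.004, 0.16, 0.007, 0, -0.6, 0, 0, -0.004, 0.16, 0.007, 0, -0.6, 0, 0, -0.004, 0.16, 0.007, 0, -0.6]

```text
t: 6.5
ee_pos: [570.9, 186.4, 171.3]
orientation: [1.965, 2.451, -0.0]
ft_force: [0.0, 0.1, -4.5]
width: 46.3
grasp_force: 30.0
```

```bash
python3 go.py 571 185.2 115 102.5
```

```text
t 6.5 pos [570.9 186.4 171.3] yaw 102.57
turn [0.     0.     0.0004] shift [-0.0151 -0.002   0.7039]
F [ 0.   0.1 -4.5] w 46.3 grip 30.0
```

Request:
arm_command:
  rows: [0, 0, 0, -0.012, 0, 0.1, -0.6, 0, 0, 0, -0.012, 0, 0.3, -0.6, 0, 0, 0, -0.012, 0, 0.5, -0.6, 0, 0, 0, -0.012, 0, 0.65, -0.6, 0, 0, 0, -0.012, 0, 0.65, -0.6]

```text
t: 7.0
ee_pos: [569.8, 184.9, 117.2]
orientation: [-1.964, -2.449, 0.005]
ft_force: [-0.5, -0.1, -3.3]
width: 45.9
grasp_force: 30.0
```

Request:
arm_command:
  rows: [0, 0, 0, 0, 0, 0, -0.6]

```text
t: 7.1
ee_pos: [571.1, 185.3, 119.1]
orientation: [-1.965, -2.45, 0.001]
ft_force: [-0.4, 1.1, -3.2]
width: 46.2
grasp_force: 30.0
```

```bash
python3 go.py 571 185 100 102.5
```

```text
t 7.1 pos [571.1 185.3 119.1] yaw 102.54
turn [-0.0002  0.      0.0002] shift [-0.0038 -0.0025  0.2384]
F [-0.4  1.1 -3.2] w 46.2 grip 30.0
```

Request:
arm_command:
  rows: [0, 0, 0, 0, 0, 0.07, -0.6, 0, 0, 0, 0, 0, 0.14, -0.6, 0, 0, 0, 0, 0, 0.2, -0.6, 0, 0, 0, 0, 0, 0.26, -0.6, 0, 0, 0, 0, 0, 0.26, -0.6]

```text
t: 7.6
ee_pos: [570.6, 185.3, 97.7]
orientation: [-1.965, -2.45, 0.002]
ft_force: [-0.3, -0.4, -4.9]
width: 45.9
grasp_force: 30.0
```

Request:
arm_command:
  rows: [0, 0, 0, 0, 0, 0.03, -0.6, 0, 0, 0, 0, 0, 0.06, -0.6, 0, 0, 0, 0, 0, 0.09, -0.6, 0, 0, 0, 0, 0, 0.09, -0.6]

```text
t: 8.0
ee_pos: [570.9, 185.3, 90.9]
orientation: [-1.965, -2.45, 0.001]
ft_force: [0.0, -0.2, -3.0]
width: 46.1
grasp_force: 30.0
```

```bash
python3 go.py 571 185 72 102.5
```

```text
t 8.0 pos [570.9 185.3  90.9] yaw 102.54
turn [-0.0002  0.      0.0002] shift [-0.0044  0.      0.2365]
F [ 0.  -0.2 -3. ] w 46.1 grip 30.0
```

The underside is below the fixed gear's tooth tops (50) with no contact force, so the teeth are meshing. I go on down to the collar.

Request:
arm_command:
  rows: [0, 0, 0, 0, 0, 0.05, -0.6, 0, 0, 0, 0, 0, 0.1, -0.6, 0, 0, 0, 0, 0, 0.15, -0.6, 0, 0, 0, 0, 0, 0.19, -0.6, 0, 0, 0, 0, 0, 0.19, -0.6]

```text
t: 8.5
ee_pos: [570.7, 185.3, 75.4]
orientation: [-1.965, -2.45, 0.001]
ft_force: [0.2, -0.9, -3.7]
width: 45.9
grasp_force: 30.0
```

Request:
arm_command:
  rows: [0, 0, 0, 0, 0, 0.02, -0.6, 0, 0, 0, 0, 0, 0.035, -0.6, 0, 0, 0, 0, 0, 0.045, -0.6, 0, 0, 0, 0, 0, 0.045, -0.6]

```text
t: 8.9
ee_pos: [571.1, 185.4, 72.4]
orientation: [-1.966, -2.451, 0.0]
ft_force: [-0.0, 0.5, -4.0]
width: 46.0
grasp_force: 30.0
```

```bash
python3 go.py 571 185 71.3 102.5
```

```text
t 8.9 pos [571.1 185.4  72.4] yaw 102.54
turn [-0.     -0.      0.0002] shift [-0.0046 -0.0027  0.0141]
F [-0.   0.5 -4. ] w 46.0 grip 30.0
```

Small steps until the collar takes the weight.

Request:
arm_command:
  rows: [0, 0, 0, 0, 0, 0.006, -0.6, 0, 0, 0, 0, 0, 0.012, -0.6, 0, 0, 0, 0, 0, 0.012, -0.6, 0, 0, 0, 0, 0, 0.012, -0.6]

```text
t: 9.3
ee_pos: [571.2, 185.4, 71.6]
orientation: [1.965, 2.451, 0.0]
ft_force: [0.2, -0.3, -3.4]
width: 45.7
grasp_force: 30.0
```

Request:
arm_command:
  rows: [0, 0, 0, 0, 0, 0.006, -0.6, 0, 0, 0, 0, 0, 0.01, -0.6, 0, 0, 0, 0, 0, 0.01, -0.6]

```text
t: 9.6
ee_pos: [571.2, 185.5, 71.3]
orientation: [1.965, 2.451, 0.0]
ft_force: [-2.7, -1.0, 4.3]
width: 45.8
grasp_force: 30.0
```

Contact came at underside 28.0, which is home. I release and back straight off.

Request:
arm_command:
  rows: [0, 0, 0, 0, 0, 0, 0.4, 0, 0, 0, 0, 0, 0, 0.7, 0, 0, 0, 0, 0, 0, 0.7, 0, 0, 0, 0, 0, 0, 0.7]

```text
t: 10.0
ee_pos: [571.3, 185.5, 70.6]
orientation: [1.965, 2.451, 0.0]
ft_force: [0.1, 0.1, -0.5]
width: 73.4
grasp_force: 0.0
```

Request:
arm_command:
  rows: [0, 0, 0, 0, 0, -0.1, 0.7, 0, 0, 0, 0, 0, -0.4, 0.7, 0, 0, 0, 0, 0, -0.8, 0.7, 0, 0, 0, 0, 0, -1, 0.7]

```text
t: 10.4
ee_pos: [572.3, 185.8, 153.6]
orientation: [1.964, 2.449, 0.004]
ft_force: [-0.4, 0.0, 0.1]
width: 74.3
grasp_force: 0.0
```

Request:
arm_command:
  rows: [0, 0, 0, -0.4, 0, -0.3, 0.7, 0, 0, 0, -0.8, 0, -0.6, 0.7, 0, 0, 0, -1, 0, -0.6, 0.7]

```text
t: 10.7
ee_pos: [590.9, 105.9, 202.6]
orientation: [1.964, 2.446, 0.007]
ft_force: [1.1, 0.9, -0.1]
width: 74.7
grasp_force: 0.0
```

Request:
arm_command:
  rows: [0, 0, 0, -0.5, 0, 0, 0.7, 0, 0, 0, -1, 0, 0, 0.7, 0, 0, 0, -1, 0, 0, 0.7, 0, 0, 0, -1, 0, 0, 0.7]

```text
t: 11.1
ee_pos: [605.5, 28.7, 198.0]
orientation: [-1.968, -2.448, 0.001]
ft_force: [-0.8, 0.5, -1.0]
width: 74.4
grasp_force: 0.0
```

Run:
```python
from m import *
im,d=snap('scene'); save('s3.png',cv2.resize(im[180:300,250:430],(800,533)))
for n in('scene','top'):
    if n=='top': im,d=snap('top')
    X=cloud(n,d); r=np.hypot(X[...,0]-571,X[...,1]-185)
    T=X[(d>0)&(r<45)&(X[...,2]>80)&(X[...,2]<92)]; R=X[(d>0)&(r<52)&(r>28)&(X[...,2]>40)&(X[...,2]<56)&(X[...,1]<205)]
    print(n,'boss top',np.median(T[:,2]),len(T),'disc top',np.median(R[:,2]),len(R))
o=ctrl.get_obs(); print(o['t'],o['ee_pos'],o['ft_force'])
```

```text
scene boss top 87.31225236035849 355 disc top 48.314253032129315 401
top boss top 87.63674649007525 185 disc top 48.273748893095075 84
11.2 [605.34282963  30.03366765 198.11917776] [-0.81271502  0.17611142  0.41276392]
```

View pics/s3.png

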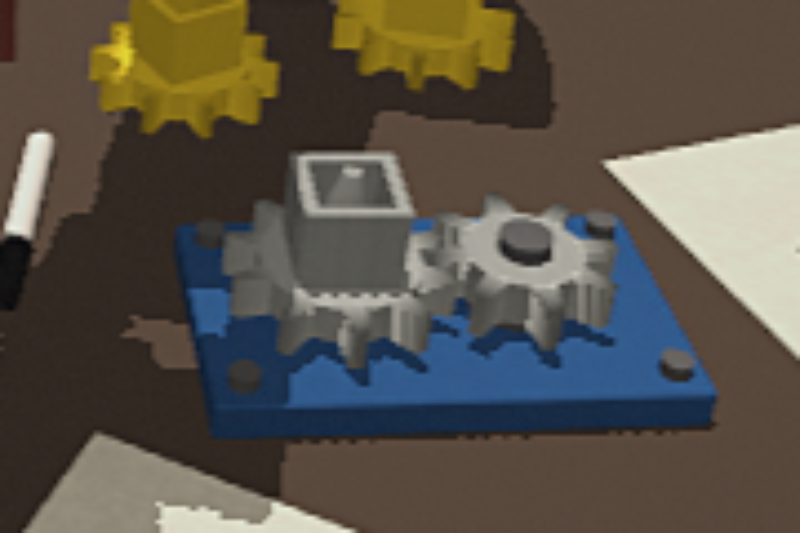

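The gear sits on the stub with its boss at (350,230), meshed with the fixed gear at about (430,270). The disc top reads 48 and the boss top about 88, which means it is home, and the gripper is clear.

```bash
python3 -c "
from workcell import ctrl
print(ctrl.close_job())"
```

```text
the job is handed in; nothing more can be done
None
```

The grey ten-tooth gear sits fully home on the collar of the stub shaft, meshed with the fixed gear and released, and I handed the job in at about 11 s on the robot's clock; no verdict was returned.

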